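# Reject the short-nosed housing and show the good one to the inspection camera

### The job

Two sensor housings sit in the rack: take the faulty one, whose round nose is far too short, and lay it lying down in the shallow steel reject tray. Then pick up the good one with the long nose and present it to the inspection camera: its nose end 100 mm straight in front of the lens, the nose pointing squarely into the lens along the line of sight, its screwed top side still up. Finish while holding it still there in the air; leave the camera as it is set and the other things on the bench where they lie.

Things in the scene. Friction and masses are not known exactly. Their poses are not given: they have to be found in the camera images.
- long_housing: the good sensor housing, loose, about 0.15 kg: aluminium block 60 x 30 x 30 mm (x, y, z) with a round steel nose, 20 mm across and 28 mm long, standing out of its +x end face, and a round boss 16 mm across and 6 mm long on its -x end. Origin: centre of the block's underside; x along the nose (the nose axis is 15 mm above the underside), z up out of the top face with four small screws. Grip it across the 30 mm width (y); the sides overhang the seat by 4 mm each.
- short_housing: the faulty sensor housing, loose: the same block and boss, same origin and axes, but its nose is only 8 mm long.
- long_housing_nose (a point): centre of the end face of the good housing's nose (58 mm along x and 15 mm along z from its origin); axes as the housing
- short_housing_nose (a point): centre of the end face of the faulty housing's stub nose (38 mm along x and 15 mm along z from its origin); axes as the housing
- rack: fixed rack: dark plate 100 x 200 x 8 mm with two black seats, 72 x 22 mm, at y = +55 and -55 mm; a housing's underside rests 35 mm above the bench on a seat, its nose towards the rack's +x, between end lips 4 mm high. Which seat holds which housing varies. Origin: centre of the plate's underside.
- tray: fixed shallow open steel reject tray, 120 x 140 x 25 mm outside (x, y, z), walls and floor about 4 mm thick. Origin: centre of its underside, on the bench.
- camera_stand: fixed stand of the inspection camera: base plate 120 x 110 x 12 mm (from 25 mm behind to 95 mm in front of the mast), mast 20 mm across and 290 mm high; carries the camera head in front of the mast, its tilt hinge 42 mm in front of the mast axis and 260 mm above the bench. Origin: foot of the mast axis; its -x is the side that the lens looks to.
- lens (a point): centre of the lens's front glass, at the end of a black barrel 34 to 38 mm across on the 44 x 42 x 42 mm grey camera head. Axes: x points into the lens along the line of sight (the camera looks along -x, towards the robot and tilted 0.15 to 0.45 rad downwards, tilt varies), y level, z up square to the line of sight.
- focus (a point): empty point in the air 100 mm in front of the lens on its line of sight; same axes as the lens. There the nose end must be, with the housing's x along this x and its z along this z.
- bushing_1: plain grey flanged bushing, loose bystander, to be left alone. Origin: centre of its underside.
- bushing_2: second, identical flanged bushing, loose bystander, to be left alone. Origin: centre of its underside.
- micrometer: outside micrometer, loose bystander, to be left alone. Origin: centre of its underside.
- dial_indicator: dial indicator lying on its back, loose bystander, to be left alone. Origin: centre of its underside.
There are look-alikes about, which are no part of the job. Leave any pink or red look-alike of the long_housing alone.

How it is judged:
By the outcome, as a careful person would: the job done as asked, in the order asked, and still so for the second after the job is handed in, while the arm keeps its last pose, push and grip.
It also fails if it takes over 69 s, if anything falls off the work surface, if the arm or the gripper's body presses on something with over 40 N, if the wrist force passes 120 N, or if a joint passes its speed limit or range.

### The arm

A 6-joint arm with a two-finger parallel gripper is mounted at the origin on a cart in front of the work surface, level with it; the furniture and walls round the work are solid. World frame = base frame: x ahead of the robot, y to its left, z up, the work surface at z = 0. Lengths are in mm, angles in rad, forces in N, time in s.
With the tool pointing down it reaches from about 275 to 750 mm from the base axis. Payload 10.2 kg.
Tool frame: the origin (TCP) lies midway between the tips of the shut fingers; the grasp point (between the pads) lies grip_depth behind it (grip_depth is the distance from the TCP to the grasp point, in mm); z points along the fingers, y is the line along which they close (so a half turn about z gives the same grasp; the last joint's range is limited). The gripper opens to 85 mm and grips with 20 to 120 N. Pads are 22 mm wide; open, the fingers measure 114 mm over their backs; the gripper's body (76 mm by 85 mm) begins 54 mm behind the grasp point. The pads swing forward as they close: fully open they stand 13 mm farther back than shut.
Start: joints at [-1.424, 0.313, 1.498, -0, 1.331, -0.223], TCP at [189.738, -489.521, 191.694] pointing down, gripper open.
Joint ranges: [-2.94, 2.94], [-0.97, 2.17], [0.19, 2.56], [-1.23, 4.37], [0.02, 3.11], [-2.88, 2.88]. Speed limits (rad/s): [2.39, 2.39, 3.01, 3.14, 3.14, 3.14].

### API

Orientations are given as a unit quaternion [w, x, y, z].
In Python, from rig import * gives the robot as it stands.
- The arm moves only by the tool servo_tool, never from a script. Its argument "commands" is a list of rows, each a list of 3 entries, a list of its own where there are three numbers: the gripper command: -1 is fully open, 1 is shut, values between are in proportion, then the shift along the tool's x, y, z in m, then the turn, a rotation vector about the tool's x, y, z in units of 6 degrees (1.0 is 6 degrees). In form: [[grip, [dx, dy, dz], [ax, ay, az]], ...]. A call has 1 to 10 rows; each row shifts and turns the commanded pose from where the row before left it, along the tool's axes as they then stand; what a row does not reach is not made up. A row lasts 1/12 s, in which the tool goes at most 41.7 mm and 7.16 degrees, less where a joint would pass 70% of its speed; a pose out of reach is approached as far as the arm can. A call is refused whole if a number of a shift passes 0.0417 or a number of a turn 1, either way. A call with a gripper value outside its range is refused whole. The fingers move at their own pace and stop on an object; "squeeze" is the grip in N (left out, the last holds). Time passes only in rows, so rows that do not move let the fingers close. It gives the time, the measured TCP pose, the force, the opening and the grip force at its end, in the units of the state.
- sense(): the state, without advancing time (a new reading comes with each control period).
- capture(name): name is "side" or "top" or "wrist"; returns a dict with "pixels" (400x640x3 uint8, red, green, blue), "z_map" (400x640 float32, mm along the optical axis (not along the pixel's ray), 0 where there is no reading), "fx", "fy", "cx", "cy" (pixels), "rvec" (rotation vector, rad) and "tvec" (3), from world to camera coordinates, as OpenCV has them; the wrist camera has in their place "T_tool_cam" (4x4, takes a point from camera to tool coordinates, whose origin is the TCP and whose axes are the flange's). Camera axes: x right, y down, z forward; pixel columns grow to the right and rows downward; lengths in mm; the calibration is good to about 2 mm. A picture is of the moment at which its call begins: read the wrist's pose just before it.
- finish_job(): hands the job in; it is judged then, once.
The state is a dict: "time_s": time; "joints": joint angles; "dq": joint speeds; "tau": joint torques, N m; "eef_pos": TCP position; "ee_rot": TCP orientation; "force": force on the tool from outside, world axes, zero at the start; "wrist_torque": the same for the moment, N m; "grip_width": opening from 0.0 (shut) to 1.0 (fully open); "grip_force": force on a finger pad.
Only numpy, scipy, OpenCV 4.12 (cv2) and the standard library are available. Lean on these libraries where they do the work, as an engineer would, in place of code of your own. Each camera call takes 0.05 s, during which the arm holds its last target. There are 200 camera calls.

## Working session

There is one attempt and no reset: what is moved stays moved. The work goes in short steps, Python scripts to look and compute and a tool call to move; the robot and the scene stay as the last step left them, time stands still between calls to the robot, and variables do not carry over. Pictures are saved under pics/ and viewed, at most 12 in all, crops included, and the job is handed in when it is done.

Besides the shell and the picture viewer there is one more tool, called as name(argument=value, ...), one argument or row to a line, values as JSON. servo_tool: Moves the arm, as the interface text tells. Its arguments: {"type":"object","properties":{"commands":{"type":"array"},"squeeze":{"type":"number"}},"required":["commands"]}

```bash
ls; mkdir -p pics; python3 - <<'E'
from rig import *
import cv2,numpy as np
s=sense();print(s)
for n in("top","side"):
    c=capture(n);np.savez(f"pics/{n}0.npz",**c)
    cv2.imwrite(f"pics/{n}0.png",c["pixels"][:,:,::-1]);print(n,c["fx"],c["cx"],c["cy"],c["rvec"],c["tvec"])
E
```

```text
pics
{'time_s': 0.0, 'joints': array([-1.42439216e+00,  3.13446332e-01,  1.49846466e+00,  6.62020701e-07,
        1.33101761e+00, -2.23382939e-01]), 'dq': array([-1.20420961e-03,  8.14929160e-05, -7.99647389e-04,  5.37010602e-04,
       -2.10615438e-03, -4.63221501e-06]), 'tau': array([ 6.50095553e-04, -4.12261248e+01, -2.59745032e+01, -1.40197139e-04,
        4.06917301e-03,  7.16358471e-06]), 'eef_pos': array([ 189.6926956 , -489.18521378,  191.1266177 ]), 'ee_rot': array([-6.67462735e-04,  9.82955621e-01,  1.83841784e-01,  2.60246495e-05]), 'force': array([-0.33408499,  0.7049101 , -0.04023296]), 'wrist_torque': array([ 1.49668606e-05, -2.89580237e-02, -8.02375241e-03]), 'grip_force': 0.0, 'grip_width': 1.0005635342750518}
top 439.5750090535084 317.95269103676543 190.70907261186753 [ 2.17289536 -2.19842421  0.13716503] [  23.89658477  553.82004242 1306.12113715]
side 513.2667945281527 316.2695714819293 202.70803064888727 [ 0.74787514 -2.37305115  1.40880303] [ 485.50906155  294.21720169 1027.79817803]
```

View pics/top0.png

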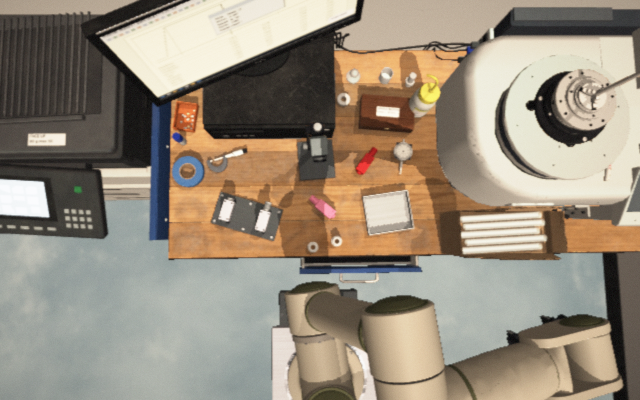

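View pics/side0.png

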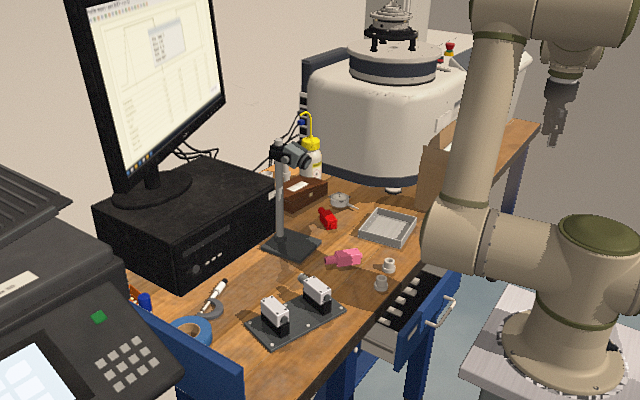

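The top view shows the rack at (247,215) with two housings at (226,208) and (263,216), the tray at (387,212), the camera at (318,155), and bushings at (313,246) and (337,241). Look-alikes are pink at (320,206) and red at (367,160). The side view shows the housings at (274,314) and (317,291), and the lens at about (308,160).

```bash
cat > h.py <<'E'
import numpy as np,cv2
from scipy.spatial.transform import Rotation as R
def world(c):
    h,w=c["z_map"].shape;v,u=np.mgrid[:h,:w];z=c["z_map"].astype(float)
    p=np.stack([(u-c["cx"])/c["fx"]*z,(v-c["cy"])/c["fy"]*z,z],-1)
    if "rvec" in c: 
        M=cv2.Rodrigues(np.array(c["rvec"],float))[0];W=(p-np.array(c["tvec"]).ravel())@M
    else: W=p@c["Twc"][:3,:3].T+c["Twc"][:3,3]
    W[z==0]=np.nan;return W
def wristcap(name):
    from rig import sense,capture
    s=sense();c=dict(capture("wrist"));q=s["ee_rot"];T=np.eye(4)
    T[:3,:3]=R.from_quat([q[1],q[2],q[3],q[0]]).as_matrix();T[:3,3]=s["eef_pos"]
    c["Twc"]=T@c["T_tool_cam"];np.savez(f"pics/{name}.npz",**c);cv2.imwrite(f"pics/{name}.png",c["pixels"][:,:,::-1]);return c
def rect(P):
    (cx,cy),(w,h),a=cv2.minAreaRect(P[:,:2].astype(np.float32));return np.round([cx,cy,w,h,a],2)
E
python3 - <<'E'
from h import *
t=dict(np.load("pics/top0.npz"));s=dict(np.load("pics/side0.npz"))
W=world(t);S=world(s)
for n,(u,v) in dict(rack=(247,215),h1=(226,208),h2=(263,216),tray=(387,212),cam=(318,140),pink=(320,206),b1=(313,246),b2=(337,241),red=(367,160),ped=(260,120)).items(): print(n,W[v,u].round(1))
for lo,hi,n in((50,90,"housing"),(3,14,"plate")):
  for nm,X,b in(("top",W,(185,235,205,290)),("side",S,(260,350,235,350))):
    m=np.zeros(X.shape[:2],np.uint8);y0,y1,x0,x1=b
    m[y0:y1,x0:x1]=((X[y0:y1,x0:x1,2]>lo)&(X[y0:y1,x0:x1,2]<hi))
    k,L,st,ce=cv2.connectedComponentsWithStats(m)
    for i in range(1,k):
      if st[i,4]>25: P=X[L==i];print(n,nm,st[i],rect(P),np.median(P,0).round(1),P.min(0).round(1),P.max(0).round(1))
m=np.zeros(W.shape[:2],bool);m[180:245,350:425]=True;m&=(W[...,2]>18)&(W[...,2]<32);print("tray",rect(W[m]))
a=cv2.resize(s["pixels"][265:350,240:350,::-1],(660,510),interpolation=2);cv2.imwrite("pics/c1.png",a)
a=cv2.resize(t["pixels"][120:240,205:365,::-1],(800,600),interpolation=2);cv2.imwrite("pics/c2.png",a)
E
```

```text
rack [483.7 233.6  10. ]
h1 [502.3 286.8  68. ]
h2 [477.8 179.6  67.6]
tray [ 487.9 -194.2    9.6]
cam [654.2  23.5 287.8]
pink [507.4  11.9  29.3]
b1 [387.2  34.    2.9]
b2 [401.4 -39.4   3.5]
red [ 645.9 -133.1   32.6]
ped [742.  180.  147.5]
housing top [218 197  17  26 261] [498.55 288.72  31.68  72.94  72.64] [496.7 286.8  67.2] [462.  266.4  50.4] [535.3 309.5  75.8]
housing top [254 201  17  32 297] [476.19 180.12  29.91  93.77  72.9 ] [472.1 179.7  66.3] [431.5 159.8  50.4] [522.  205.9  74.8]
housing side [297 273  35  27 482] [475.01 177.32  32.65  95.45  72.22] [464.3 184.3  64.2] [428.7 156.3  50. ] [523.3 204.9  70.2]
housing side [261 295  28  28 479] [497.2  286.12  31.09  75.8   72.68] [490.6 291.6  64.9] [461.1 264.   50. ] [534.5 309.1  69.4]
plate top [ 205  185   85   50 2001] [501.21 234.54 257.54 150.03  89.29] [492.1 240.1   8.7] [425.1 106.3   3. ] [576.6 362.7  14. ]
plate top [275 191  13  10  35] [541.44 132.72  39.98  20.67  63.08] [540.9 133.5   4.5] [528.6 112.1   3.1] [556.5 148.9   9.1]
plate side [325 261  25   6  63] [510.72  22.77  59.28  12.15  35.31] [502.7  20.5   9.3] [487.7   1.4   3.4] [536.1  42.9  13.9]
plate side [ 244  294  105   56 2126] [481.21 229.42 217.09 110.07  73.83] [469.4 245.5   9. ] [404.6 130.4   3.1] [559.4 341.4  14. ]
tray [ 487.77 -192.87  120.04  142.65    7.89]
```

View pics/c2.png

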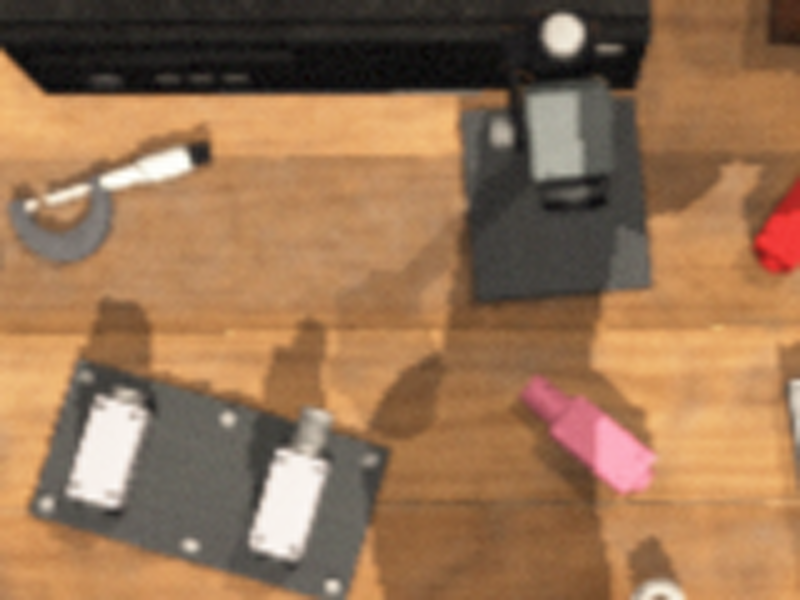

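Candidates:
- Housing at top (226,208): 73–75 mm overall, matching 60+6+8, so it is the short one.
- Housing at (263,216): 94 mm overall, matching 60+6+28, so it is the long one, with the nose visible in the crop at (315,415).
- Pink decoy at (320,206) and red decoy at (367,160): leave alone.

The crop confirms the choice.

```bash
python3 - <<'E'
import rig;print([k for k in dir(rig) if k[0]!='_']);print(getattr(rig,"grip_depth",None))
from h import *
c=rig.capture("wrist");print(np.array(c["T_tool_cam"]).round(3),c["fx"],c["cx"],c["cy"])
for n in("top","side"):
    t=dict(np.load(f"pics/{n}0.npz"));W=world(t)
    m=(W[...,2]>200)&(W[...,2]<300)&(W[...,0]>500)&(W[...,0]<660)&(abs(W[...,1]-23)<60)
    P=W[m];uv=np.argwhere(m);print(n,len(P),uv.min(0),uv.max(0),P.min(0).round(1),P.max(0).round(1))
    if n=="side":
        y0,x0=uv.min(0)-8;y1,x1=uv.max(0)+8
        cv2.imwrite("pics/c3.png",cv2.resize(t["pixels"][y0:y1,x0:x1,::-1],None,fx=9,fy=9)[:600,:800]);print(x0,y0)
E
```

```text
['PlanningError', 'capture', 'finish_job', 'grip_depth', 'sense']
18.700000000000003
[[-1.00000e-03 -9.51000e-01 -3.10000e-01  7.90810e+01]
 [ 1.00000e+00 -1.00000e-03 -1.00000e-03 -6.58000e-01]
 [ 0.00000e+00 -3.10000e-01  9.51000e-01 -1.82347e+02]
 [ 0.00000e+00  0.00000e+00  0.00000e+00  1.00000e+00]] 346.26617494305214 319.6091842644286 203.8194400795885
top 440 [138 303] [161 327] [605.2   1.  251.5] [660.   60.6 292. ]
side 608 [141 280] [169 311] [602.   -1.7 235.6] [659.8  60.9 288.5]
272 133
```

View pics/c3.png

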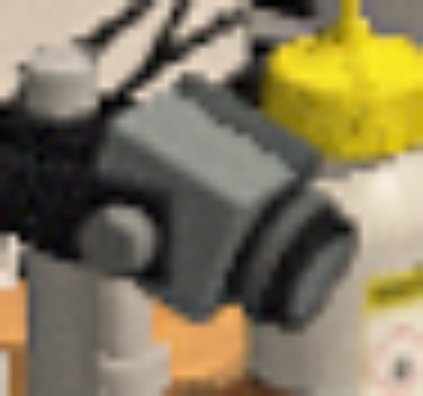

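The crop shows the camera head from its left side, lens glass at about side pixel (308,164), tilted downwards towards the robot. Next I move over the rack.

servo_tool(
  commands=[
    [-1,[0.027,-0.029,0],[0,0,0]],
    [-1,[0.027,-0.029,0],[0,0,0]],
    [-1,[0.027,-0.029,0],[0,0,0]],
    [-1,[0.027,-0.029,0],[0,0,0]],
    [-1,[0.027,-0.029,0],[0,0,0]],
    [-1,[0.027,-0.029,0],[0,0,0]],
    [-1,[0.027,-0.029,0],[0,0,0]],
    [-1,[0.027,-0.029,0],[0,0,0]],
    [-1,[0.027,-0.029,0],[0,0,0]],
    [-1,[0.027,-0.029,0],[0,0,0]],
  ],
)

```text
time_s: 0.98
eef_pos: [336.8, -119.6, 191.8]
ee_rot: [0.0, 0.983, 0.184, 0.0]
force: [0.1, -0.0, -0.6]
grip_width: 1.0
grip_force: 0.0
```

servo_tool(
  commands=[
    [-1,[0.027,-0.029,0],[0,0,0]],
    [-1,[0.027,-0.029,0],[0,0,0]],
    [-1,[0.027,-0.029,0],[0,0,0]],
    [-1,[0.027,-0.029,0],[0,0,0]],
    [-1,[0.027,-0.029,0],[0,0,0]],
    [-1,[0.027,-0.029,0],[0,0,0]],
    [-1,[0.027,-0.029,0],[0,0,0]],
    [-1,[0.027,-0.029,0],[0,0,0]],
    [-1,[0.027,-0.029,0],[0,0,0]],
    [-1,[0.027,-0.029,0],[0,0,0]],
  ],
)

```text
time_s: 1.82
eef_pos: [483.7, 248.6, 191.4]
ee_rot: [0.0, 0.983, 0.184, -0.0]
force: [0.6, -1.1, 1.3]
grip_width: 1.0
grip_force: 0.0
```

servo_tool(
  commands=[
    [-1,[0,0,0],[0,0,-1]],
    [-1,[0,0,0],[0,0,-1]],
    [-1,[0,0,0],[0,0,-1]],
    [-1,[0,0,0],[0,0,-1]],
    [-1,[0,0,0],[0,0,-1]],
    [-1,[0,0,0],[0,0,-1]],
    [-1,[0,0,0],[0,0,-1]],
    [-1,[0,0,0],[0,0,-1]],
    [-1,[0,0,0],[0,0,-1]],
    [-1,[0,0,0],[0,0,-1]],
  ],
)

```text
time_s: 2.65
eef_pos: [483.5, 246.4, 191.4]
ee_rot: [-0.0, 0.758, 0.653, -0.0]
force: [0.4, -0.2, -0.2]
grip_width: 1.0
grip_force: 0.0
```

servo_tool(
  commands=[
    [-1,[0,0,0],[0,0,-1]],
    [-1,[0,0,0],[0,0,-1]],
    [-1,[0,0,0],[0,0,-1]],
    [-1,[0,0,0],[0,0,-1]],
    [-1,[0,0,0],[0,0,-1]],
    [-1,[0,0,0],[0,0,-1]],
    [-1,[0,0,0],[0,0,-1]],
    [-1,[0,0,0],[0,0,-1]],
    [-1,[0,0,0],[0,0,-1]],
    [-1,[0,0,0],[0,0,-1]],
  ],
)

```text
time_s: 3.48
eef_pos: [483.5, 246.4, 191.4]
ee_rot: [-0.0, 0.33, 0.944, -0.0]
force: [-1.4, -0.4, -0.1]
grip_width: 0.999
grip_force: 0.0
```

servo_tool(
  commands=[
    [-1,[0,0,0],[0,0,-1]],
    [-1,[0,0,0],[0,0,-1]],
    [-1,[0,0,0],[0,0,-1]],
    [-1,[0,0,0],[0,0,-0.7]],
    [-1,[0,0,0],[0,0,0]],
  ],
)

```text
time_s: 3.9
eef_pos: [483.5, 246.4, 191.4]
ee_rot: [-0.0, 0.143, 0.99, -0.0]
force: [-0.2, 0.3, 0.2]
grip_width: 0.999
grip_force: 0.0
```

```bash
cat > meas.py <<'E'
import sys
from h import *
c=wristcap(sys.argv[1]);W=world(c)
m=((W[...,2]>57)&(W[...,2]<72)&(W[...,0]>400)&(W[...,0]<570)&(W[...,1]>120)&(W[...,1]<350)).astype(np.uint8)
k,L,st,ce=cv2.connectedComponentsWithStats(m)
for i in range(1,k):
    if st[i,4]>100: P=W[L==i];print(st[i],rect(P),np.median(P,0).round(1))
E
python3 meas.py w1
```

```text
[ 228  144   37   96 2521] [475.97 177.87  30.42  94.1   72.74] [467.6 180.4  64.7]
[ 348  145   35   77 2219] [498.42 285.89  30.18  73.64  73.17] [496.  285.9  64.8]
```

View pics/w1.png

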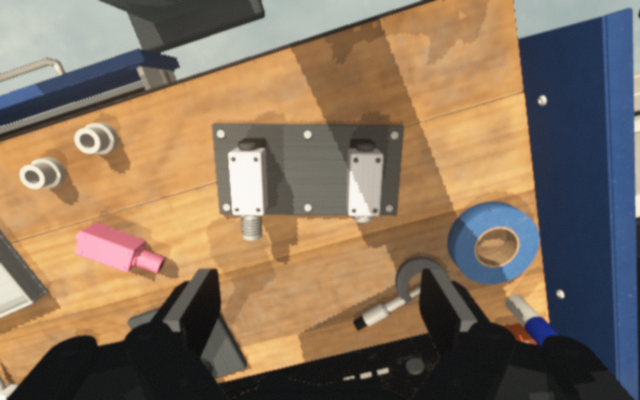

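The wrist view shows the long housing at (246,190) with its nose to (251,240), and the short one at (365,185). Both measure to their given sizes. Next is the grasp of the short one.

servo_tool(
  commands=[
    [-1,[-0.001,0.021,0],[0,0,0.1]],
    [-1,[-0.001,0.021,0.02],[0,0,0]],
    [-1,[0,0,0.03],[0,0,0]],
    [-1,[0,0,0.03],[0,0,0]],
    [-1,[0,0,0.03],[0,0,0]],
    [-1,[0,0,0.02],[0,0,0]],
    [-1,[0,0,0.02],[0,0,0]],
    [-1,[0,0,0.01],[0,0,0]],
    [-1,[0,0,0.002],[0,0,0]],
    [-1,[0,0,0],[0,0,0]],
  ],
  squeeze=40,
)

```text
time_s: 4.78
eef_pos: [497.8, 286.0, 29.8]
ee_rot: [-0.0, 0.15, 0.989, -0.0]
force: [1.0, -0.4, 0.8]
grip_width: 1.001
grip_force: 0.0
```

servo_tool(
  commands=[
    [1,[0,0,0],[0,0,0]],
    [1,[0,0,0],[0,0,0]],
    [1,[0,0,0],[0,0,0]],
    [1,[0,0,0],[0,0,0]],
    [1,[0,0,0],[0,0,0]],
    [1,[0,0,0],[0,0,0]],
    [1,[0,0,0],[0,0,0]],
    [1,[0,0,0],[0,0,0]],
    [1,[0,0,0],[0,0,0]],
    [1,[0,0,0],[0,0,0]],
  ],
)

```text
time_s: 5.62
eef_pos: [497.7, 286.0, 29.7]
ee_rot: [-0.0, 0.15, 0.989, -0.0]
force: [-1.2, 0.2, -0.2]
grip_width: 0.001
grip_force: 0.0
```

```bash
python3 - <<'E'
from h import *
from rig import *
s=sense();print(s["grip_width"],s["grip_force"],s["force"])
c=wristcap("w2");d=capture("side")
a=np.vstack([c["pixels"][60:400,100:600],cv2.resize(d["pixels"][220:350,200:390],(500,342))])[:,:,::-1]
cv2.imwrite("pics/w2v.png",cv2.resize(a,None,fx=.87,fy=.87))
E
```

```text
0.0010167199253987434 0.0 [-1.22873589  0.24775415 -0.15660773]
```

View pics/w2v.png

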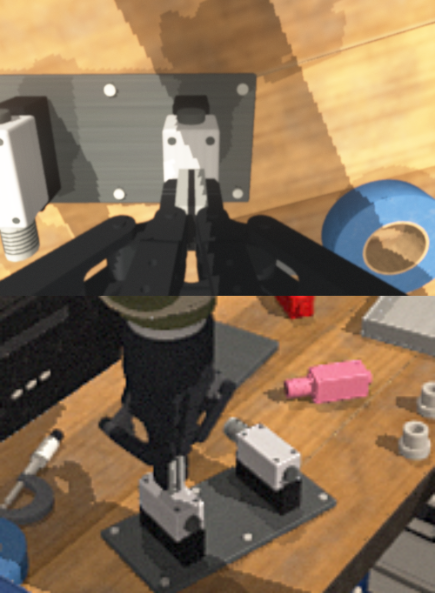

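```bash
python3 - <<'E'
from h import *
from rig import *
c=dict(np.load("pics/w2.npz"));W=world(c);T=c["T_tool_cam"]
# view scale .87, crop offset x100,y60
for a,b in((190,110),(190,140),(170,150),(210,150),(185,175),(200,180),(185,190),(198,195),(187,205),(175,215),(205,215)):
    u,v=int(a/.87+100),int(b/.87+60);print((a,b),(u,v),W[v,u].round(1),c["pixels"][v,u])
d=capture("side");S=world(d)
k=500/190
for a,b in((155,490),(165,480),(178,465),(180,480),(178,490),(175,500),(200,520),(185,520),(165,460)):
    u=int(a/.87/k+200);v=int((b/.87-340)/k+220);print("s",(u,v),S[v,u].round(1),d["pixels"][v,u])
t=capture("top")
cv2.imwrite("pics/w2b.png",np.hstack([cv2.resize(c["pixels"][140:330,250:400],(380,480),interpolation=2),cv2.resize(d["pixels"][255:345,245:320],(400,480),interpolation=2)])[:,:,::-1])
E
```

```text
(190, 110) (318, 186) [463.4 296.2  48.2] [66 64 57]
(190, 140) (318, 220) [474.1 293.   65.5] [185 177 167]
(170, 150) (295, 232) [476.8 281.1  64.9] [250 248 242]
(210, 150) (341, 232) [483.  301.2  65. ] [184 176 165]
(185, 175) (312, 261) [485.9 286.7  80. ] [209 204 190]
(200, 180) (329, 266) [487.2 293.7  86. ] [206 202 188]
(185, 190) (312, 278) [485.8 287.   94.3] [208 204 191]
(198, 195) (327, 284) [487.6 292.4  98.6] [207 203 189]
(187, 205) (314, 295) [486.6 287.8 105.2] [195 191 177]
(175, 215) (301, 307) [483.3 284.6 115.5] [43 43 42]
(205, 215) (335, 307) [487. 295. 115.] [50 49 48]
s (267, 304) [510.9 291.   65. ] [155 147 142]
s (272, 300) [494.7 294.5  85.5] [20 18 21]
s (277, 293) [486.3 288.9 103.3] [61 59 58]
s (278, 300) [485.1 287.7  85.6] [99 96 88]
s (277, 304) [485.6 290.4  77.1] [74 72 69]
s (276, 309) [485.5 294.   66.9] [131 124 120]
s (287, 317) [460.2 291.5  57.5] [126 117 113]
s (280, 317) [nan nan nan] [122 114 110]
s (272, 291) [488.  301.9 115.9] [29 33 34]
```

View pics/w2b.png

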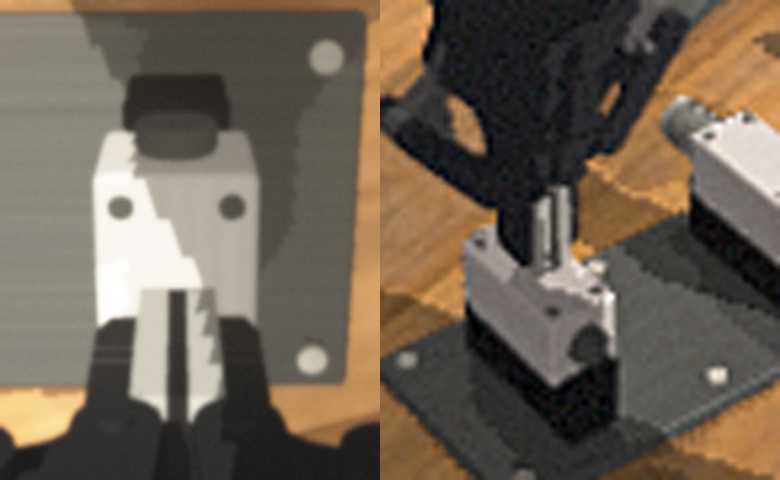

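Odd: the crops show the shut fingers sunk into the block at about (175,330) left and (550,260) right, with zero grip force, and the block unmoved. I'll open again and check.

servo_tool(
  commands=[
    [0.6,[0,0,0],[0,0,0]],
    [0.2,[0,0,0],[0,0,0]],
    [-0.2,[0,0,0],[0,0,0]],
    [-0.6,[0,0,0],[0,0,0]],
    [-1,[0,0,0],[0,0,0]],
    [-1,[0,0,0],[0,0,0]],
    [-1,[0,0,0],[0,0,0]],
    [-1,[0,0,0],[0,0,0]],
  ],
)

```text
time_s: 6.48
eef_pos: [497.7, 286.1, 29.7]
ee_rot: [0.0, 0.15, 0.989, 0.0]
force: [0.6, 0.7, -0.6]
grip_width: 1.0
grip_force: 0.0
```

```bash
python3 meas.py w3; python3 - <<'E'
from rig import *
s=sense();print(s["grip_width"],s["grip_force"],s["force"],s["eef_pos"],s["time_s"])
E
```

```text
[ 287  191   65  137 7598] [498.8  285.93  30.08  74.26  72.95] [493.7 287.2  64.9]
[  44  192   94  152 8893] [471.83 179.6   31.16  84.93  72.82] [463.8 184.1  64.8]
1.0002670271371439 0.0 [ 0.23905572  1.0953723  -0.86845869] [497.72923516 286.0706347   29.69714274] 6.5333
```

servo_tool(
  commands=[
    [-0.4,[0,0,0],[0,0,0]],
    [0,[0,0,0],[0,0,0]],
    [0.2,[0,0,0],[0,0,0]],
    [0.4,[0,0,0],[0,0,0]],
    [0.4,[0,0,0],[0,0,0]],
    [0.4,[0,0,0],[0,0,0]],
    [0.4,[0,0,0],[0,0,0]],
    [0.4,[0,0,0],[0,0,0]],
  ],
  squeeze=40,
)

```text
time_s: 7.2
eef_pos: [497.8, 286.0, 29.7]
ee_rot: [0.0, 0.15, 0.989, -0.0]
force: [-0.4, 0.3, 0.1]
grip_width: 0.301
grip_force: 0.0
```

servo_tool(
  commands=[
    [0.4,[0,0,-0.01],[0,0,0]],
    [0.4,[0,0,-0.01],[0,0,0]],
    [0.4,[0,0,0],[0,0,0]],
    [0.4,[0,0,0],[0,0,0]],
  ],
)

```text
time_s: 7.53
eef_pos: [498.3, 286.2, 50.8]
ee_rot: [0.001, 0.15, 0.989, 0.0]
force: [-0.1, 0.3, 0.0]
grip_width: 0.298
grip_force: 0.0
```

```bash
sed -i 's/<72)/<110)/' meas.py; python3 - <<'E'
from h import *
from rig import *
s=sense();print(s["grip_width"],s["grip_force"],s["force"],s["wrist_torque"],s["eef_pos"])
c=wristcap("w4");W=world(c)
for u,v in((318,186),(318,220),(295,232),(341,232)):print(W[v,u].round(1))
d=capture("side")
cv2.imwrite("pics/w4b.png",np.hstack([cv2.resize(c["pixels"][140:330,250:400],(380,480),interpolation=2),cv2.resize(d["pixels"][255:345,245:320],(400,480),interpolation=2)])[:,:,::-1])
E
```

```text
0.2981355040679173 0.0 [-0.08306311  0.28266767  0.02462042] [ 0.00681202 -0.00606543 -0.05022019] [498.2850871  286.23812497  50.79034609]
[466.6 295.5  58.6]
[482.6 290.6  64.5]
[485.4 277.   64.5]
[492.6 300.1  64.5]
```

View pics/w4b.png

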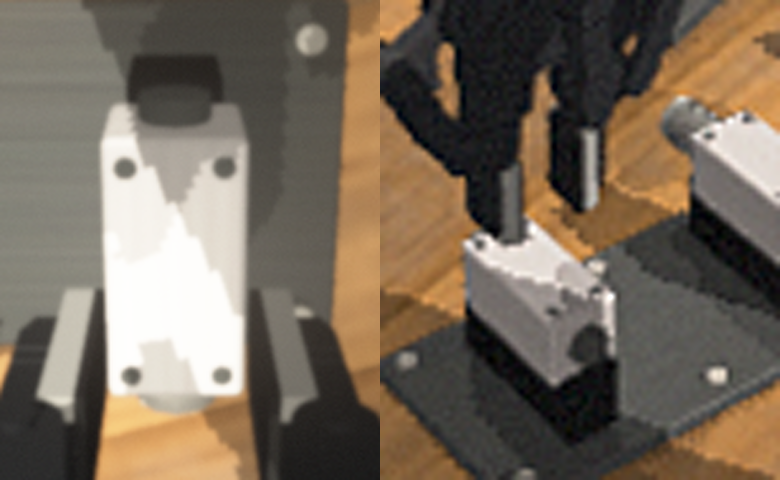

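These crops show that the pads end above the block top. Depth puts the tips near z≈75 when the reported TCP was z≈30, so they never reached the block. I'll measure the real tip offset in the tool frame.

```bash
python3 - <<'E'
from h import *
for n in("w2","w4","w1"):
    c=dict(np.load(f"pics/{n}.npz"));T=c["T_tool_cam"];c["Twc"]=T;W=world(c)
    for u in ((300,306,312,316,320,325,329,333) if n=="w2" else (275,280,356,361) if n=="w4" else (205,212,430,437)):
        col=W[225:330,u];ok=np.where((np.abs(col[:,0])<25)&(col[:,2]<-20)&(col[:,2]>-90))[0]
        if len(ok): print(n,u,225+ok[0],W[225+ok[0],u].round(1),W[min(225+ok[0]+5,329),u].round(1))
E
```

```text
w2 300 225 [ 22.7  -8.5 -37.1] [ 18.8  -8.7 -33.5]
w2 306 225 [ 22.1  -5.8 -35.6] [nan nan nan]
w2 312 225 [ 21.8  -3.1 -34.8] [ 19.9  -3.1 -36.2]
w2 316 225 [ 22.1  -1.3 -35.7] [ 19.4  -1.3 -35. ]
w2 320 225 [ 22.1   0.5 -35.5] [ 19.7   0.5 -35.7]
w2 325 225 [ 22.1   2.8 -35.5] [ 19.5   2.8 -35.2]
w2 329 225 [ 22.    4.6 -35.4] [ 19.6   4.6 -35.4]
w2 333 225 [ 22.    6.5 -35.3] [ 19.2   6.5 -34.6]
w4 275 256 [ 12.  -19.  -46.6] [ 12.2 -18.3 -51.6]
w4 280 254 [ 11.6 -17.1 -43.8] [ 11.9 -16.5 -49.3]
w4 356 254 [ 11.9  16.3 -44.4] [ 12.   15.8 -49.5]
w4 361 254 [ 11.9  18.5 -44.5] [ 11.5  18.1 -48.5]
w1 205 268 [ 11.6 -46.2 -56.6] [ 11.5 -45.  -60.3]
w1 212 268 [ 11.1 -43.7 -55.7] [ 11.1 -42.4 -59.8]
w1 430 268 [ 11.6  45.2 -56.6] [ 11.8  43.8 -61. ]
w1 437 268 [ 11.1  48.4 -55.7] [ 11.5  46.8 -60.5]
```

The real fingertips lie 43–44 mm behind the reported TCP, sideways centred. So I apply a 43 mm z correction, and the grasp point sits at tool z ≈ −62. I'll open, go 62 mm lower and watch the forces.

servo_tool(
  commands=[
    [-1,[0,0,0],[0,0,0]],
    [-1,[0,0,0],[0,0,0]],
    [-1,[0,0,0],[0,0,0]],
    [-1,[0,0,0.02],[0,0,0]],
    [-1,[0,0,0.02],[0,0,0]],
    [-1,[0,0,0.01],[0,0,0]],
    [-1,[0,0,0.01],[0,0,0]],
    [-1,[0,0,0.002],[0,0,0]],
    [-1,[0,0,0],[0,0,0]],
  ],
)

```text
time_s: 8.38
eef_pos: [497.7, 286.0, -12.5]
ee_rot: [-0.0, 0.15, 0.989, -0.0]
force: [-0.5, 0.2, -0.4]
grip_width: 0.998
grip_force: 0.0
```

servo_tool(
  commands=[
    [0,[0,0,0],[0,0,0]],
    [0.2,[0,0,0],[0,0,0]],
    [1,[0,0,0],[0,0,0]],
    [1,[0,0,0],[0,0,0]],
    [1,[0,0,0],[0,0,0]],
    [1,[0,0,0],[0,0,0]],
    [1,[0,0,0],[0,0,0]],
    [1,[0,0,0],[0,0,0]],
  ],
  squeeze=40,
)

```text
time_s: 9.05
eef_pos: [498.0, 286.1, -11.8]
ee_rot: [0.0, 0.15, 0.989, 0.0]
force: [-2.0, -0.1, 4.3]
grip_width: 0.342
grip_force: 40.6
```

Gripped: width 0.342, about 30 mm, at 40 N. I lift and carry it to the tray.

servo_tool(
  commands=[
    [1,[0,0,-0.01],[0,0,0]],
    [1,[0,0,-0.02],[0,0,0]],
    [1,[0,0,-0.03],[0,0,0]],
    [1,[0,0,-0.03],[0,0,0]],
    [1,[0,0,-0.03],[0,0,0]],
    [1,[-0.006,-0.02,0],[0,0,0]],
    [1,[-0.011,-0.038,0],[0,0,0]],
    [1,[-0.011,-0.038,0],[0,0,0]],
    [1,[-0.011,-0.038,0],[0,0,0]],
    [1,[-0.011,-0.038,0],[0,0,0]],
  ],
)

```text
time_s: 9.88
eef_pos: [493.9, 105.4, 108.0]
ee_rot: [-0.0, 0.149, 0.989, -0.0]
force: [1.0, 0.3, -1.3]
grip_width: 0.348
grip_force: 40.0
```

servo_tool(
  commands=[
    [1,[-0.011,-0.038,0],[0,0,0]],
    [1,[-0.011,-0.038,0],[0,0,0]],
    [1,[-0.011,-0.038,0],[0,0,0]],
    [1,[-0.011,-0.038,0],[0,0,0]],
    [1,[-0.011,-0.038,0],[0,0,0]],
    [1,[-0.011,-0.038,0],[0,0,0]],
    [1,[-0.011,-0.038,0],[0,0,0]],
    [1,[-0.006,-0.02,0],[0,0,0]],
    [1,[0,0,0],[0,0,-1]],
    [1,[0,0,0],[0,0,-1]],
  ],
)

```text
time_s: 10.72
eef_pos: [488.8, -192.1, 107.7]
ee_rot: [-0.0, 0.044, 0.999, 0.0]
force: [0.2, -0.2, -1.4]
grip_width: 0.346
grip_force: 40.1
```

servo_tool(
  commands=[
    [1,[0,0,0],[0,0,-1]],
    [1,[0,0,0],[0,0,-1]],
    [1,[0,0,0],[0,0,-0.15]],
    [1,[0,0,0],[0,0,0]],
    [1,[0,0,0],[0,0,0]],
  ],
)

```text
time_s: 11.13
eef_pos: [489.2, -190.7, 107.8]
ee_rot: [-0.0, -0.066, 0.998, 0.0]
force: [-0.5, 0.3, -1.2]
grip_width: 0.345
grip_force: 40.1
```

```bash
python3 - <<'E'
from h import *
from rig import *
s=sense();print(s["grip_width"],s["grip_force"],s["eef_pos"],s["ee_rot"])
c=wristcap("w5");W=world(c)
m=(W[...,2]>18)&(W[...,2]<32)&(W[...,0]>380)&(W[...,0]<600)&(W[...,1]>-310)&(W[...,1]<-80);print("tray",rect(W[m]))
t=capture("top");W=world(t);m=np.zeros(W.shape[:2],bool);m[180:245,350:425]=True
f=m&(W[...,2]<15)&(abs(W[...,0]-488)<50)&(abs(W[...,1]+193)<55);print("floor",np.median(W[f],0))
p=world(c);f=(p[...,2]<16)&(p[...,2]>-5)&(abs(p[...,0]-488)<40)&(abs(p[...,1]+193)<50);print("floor w",f.sum(),np.median(p[f],0))
E
```

```text
0.3453797076357521 40.06009876728058 [ 489.18955283 -190.69239361  107.80075289] [-3.04798858e-05 -6.56496745e-02  9.97842732e-01  4.54761653e-05]
tray [ 487.48 -196.11  120.27  140.74    7.8 ]
floor [ 512.73215072 -153.06658488    6.07014479]
floor w 9297 [ 480.77196178 -196.51551729    3.9933094 ]
```

servo_tool(
  commands=[
    [1,[0,-0.005,0.02],[0,0,0]],
    [1,[0,0,0.03],[0,0,0]],
    [1,[0,0,0.03],[0,0,0]],
    [1,[0,0,0.03],[0,0,0]],
    [1,[0,0,0.02],[0,0,0]],
    [1,[0,0,0.01],[0,0,0]],
    [1,[0,0,0.006],[0,0,0]],
    [1,[0,0,0.002],[0,0,0]],
    [1,[0,0,0.001],[0,0,0]],
    [1,[0,0,0],[0,0,0]],
  ],
)

```text
time_s: 12.07
eef_pos: [489.0, -195.2, -36.2]
ee_rot: [-0.001, -0.067, 0.998, 0.001]
force: [-27.2, 12.7, 57.9]
grip_width: 0.346
grip_force: 74.0
```

servo_tool(
  commands=[
    [1,[0,0,0.001],[0,0,0]],
    [1,[0,0,0],[0,0,0]],
  ],
)

```text
time_s: 12.23
eef_pos: [489.0, -195.2, -36.3]
ee_rot: [-0.001, -0.067, 0.998, 0.0]
force: [-29.8, 15.4, 69.9]
grip_width: 0.349
grip_force: 80.5
```

servo_tool(
  commands=[
    [1,[0,0,-0.002],[0,0,0]],
    [1,[0,0,-0.001],[0,0,0]],
    [1,[0,0,0],[0,0,0]],
  ],
)

```text
time_s: 12.48
eef_pos: [488.9, -195.1, -36.1]
ee_rot: [-0.001, -0.067, 0.998, 0.001]
force: [-18.5, 9.9, 34.4]
grip_width: 0.347
grip_force: 60.4
```

```bash
python3 - <<'E'
from h import *
from rig import *
s=sense();print(s["force"],s["grip_force"],s["eef_pos"])
c=wristcap("w6")
cv2.imwrite("pics/w6c.png",cv2.resize(c["pixels"][60:400,140:500,::-1],None,fx=1.6,fy=1.6))
d=capture("side");cv2.imwrite("pics/s6c.png",cv2.resize(d["pixels"][195:260,345:430,::-1],None,fx=8,fy=8))
W=world(d);print([W[v,u].round(1) for u,v in((388,225),(380,230),(395,235))])
W=world(c);b=W[100:330,200:440].reshape(-1,3);b=b[(b[:,0]<490)]
h=np.histogram(b[:,2],bins=np.arange(0,60,3));print(h[0])
m=(W[...,2]>28)&(W[...,2]<48)&(abs(W[...,1]+195)<16)&(W[...,0]<475);print(np.percentile(W[m][:,2],[5,50,90]),W[m].min(0))
E
```

```text
[-18.4748123    9.92710688  34.43834343] 60.401305351406336 [ 488.92468754 -195.13232289  -36.08226665]
[array([ 474.4, -171.4,   35.8]), array([ 500.7, -180.9,    5.6]), array([ 457. , -184.6,    4.1])]
[ 5400 22029   255   335   430   495   571   906  2817   549   826   779
   530  7037   422   445   746   806   671]
[30.40780322 40.44572246 41.52945894] [ 452.47916809 -210.99219013   28.00148463]
```

View pics/w6c.png

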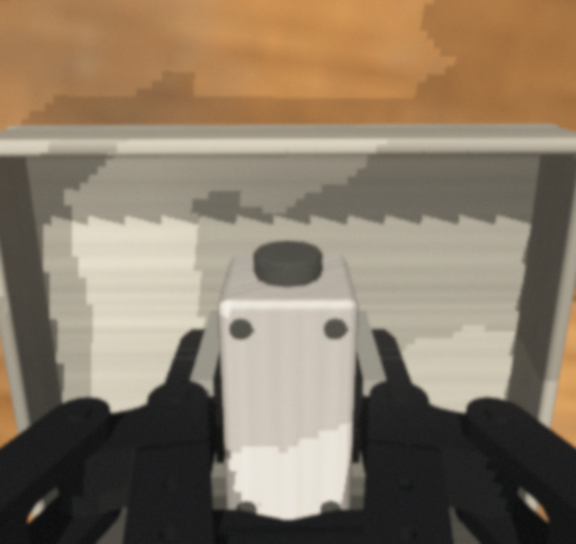

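The block hangs level in the tray (boss at (288,262)) with its underside about 6 mm above the floor. The fingertips touch the floor. I'll relieve the push, then open gently.

servo_tool(
  commands=[
    [1,[0,0,-0.0015],[0,0,0]],
    [1,[0,0,0],[0,0,0]],
    [0.25,[0,0,0],[0,0,0]],
    [0.2,[0,0,0],[0,0,0]],
    [0.15,[0,0,0],[0,0,0]],
    [0.1,[0,0,0],[0,0,0]],
    [0,[0,0,0],[0,0,0]],
    [-0.1,[0,0,0],[0,0,0]],
    [-0.2,[0,0,0],[0,0,0]],
    [-0.2,[0,0,0],[0,0,0]],
  ],
  squeeze=20,
)

```text
time_s: 13.42
eef_pos: [489.8, -195.5, -38.0]
ee_rot: [-0.0, -0.067, 0.998, 0.0]
force: [-0.2, 0.8, -0.3]
grip_width: 0.603
grip_force: 0.0
```

servo_tool(
  commands=[
    [-0.2,[0,0,-0.01],[0,0,0]],
    [-0.2,[0,0,-0.03],[0,0,0]],
    [-0.2,[0,0,-0.04],[0,0,0]],
    [-0.2,[0,0,-0.04],[0,0,0]],
    [-0.2,[0,0,-0.04],[0,0,0]],
    [-1,[0,0,0],[0,0,0]],
    [-1,[0,0,0],[0,0,0]],
  ],
)

```text
time_s: 14.0
eef_pos: [490.8, -196.2, 124.8]
ee_rot: [0.002, -0.067, 0.998, -0.002]
force: [-0.4, 0.8, -0.5]
grip_width: 0.861
grip_force: 0.0
```

```bash
python3 - <<'E'
from h import *
c=wristcap("w7");W=world(c)
m=(W[...,2]>27)&(W[...,2]<45)&(abs(W[...,1]+195)<30)&(abs(W[...,0]-488)<45);print(rect(W[m]),np.median(W[m],0))
from rig import *;s=sense();print(s["eef_pos"],s["ee_rot"],s["force"],s["joints"])
for n in("top","side"):
    t=dict(np.load(f"pics/{n}0.npz"));W=world(t)
    m=(W[...,2]>225)&(W[...,2]<295)&(W[...,0]>560)&(W[...,0]<700)&(abs(W[...,1]-23)<70)
    # lens ring / base plate orientation
    b=np.zeros(m.shape,bool)
    if n=="top":b[130:185,290:340]=True
    else:b[225:265,255:330]=True
    b&=(W[...,2]>8)&(W[...,2]<16)&(W[...,0]>540);print(n,"base",b.sum(),rect(W[b]))
E
```

```text
[ 491.45 -195.3    73.38   29.71    8.25] [ 488.8138552  -195.37321181   33.84711695]
[ 489.90095688 -195.69287228  122.83451748] [ 4.29637293e-04 -6.70591029e-02  9.97748861e-01 -3.21232678e-04] [-0.85871325  0.14972709 -1.15562668] [-6.02335534e-01  3.81514222e-01  1.58983618e+00  3.19677789e-05
  1.16916976e+00 -2.30736329e+00]
top base 697 [648.59  25.91 152.27 144.09  89.52]
side base 1061 [658.73   7.97 180.58 174.97  28.59]
```

The short housing lies flat in the tray: 73×30 mm, top at 34 mm. Now I tilt the wrist to look at the inspection camera from the front.

servo_tool(
  commands=[
    [-1,[0,0,0],[0,0,1]],
    [-1,[0,0,0],[0,0,0.28]],
    [-1,[-0.006,0.031,-0.025],[0,0,0]],
    [-1,[-0.006,0.031,-0.025],[0,0,0]],
    [-1,[-0.006,0.031,-0.025],[0,0,0]],
    [-1,[-0.006,0.031,-0.025],[0,0,0]],
    [-1,[-0.006,0.031,-0.025],[0,0,0]],
    [-1,[-0.006,0.031,-0.025],[0,0,0]],
    [-1,[-0.004,0.032,-0.025],[0,0,0]],
    [-1,[0,0,0],[0,-1,0]],
  ],
)

```text
time_s: 14.88
eef_pos: [533.1, 26.3, 300.7]
ee_rot: [0.054, -0.002, 0.999, 0.001]
force: [1.3, 0.0, -0.2]
grip_width: 1.001
grip_force: 0.0
```

servo_tool(
  commands=[
    [-1,[0,0,0],[0,-1,0]],
    [-1,[0,0,0],[0,-1,0]],
    [-1,[0,0,0],[0,-1,0]],
    [-1,[0,0,0],[0,-1,0]],
    [-1,[0,0,0],[0,-1,0]],
    [-1,[0,0,0],[0,-0.7,0]],
    [-1,[0,0,0],[0,0,0]],
    [-1,[0,0,0],[0,0,0]],
  ],
)

```text
time_s: 15.55
eef_pos: [529.3, 22.2, 296.2]
ee_rot: [0.342, 0.0, 0.94, 0.0]
force: [-0.5, -0.1, 1.2]
grip_width: 1.0
grip_force: 0.0
```

```bash
python3 - <<'E'
from h import *
c=wristcap("w8");print(c["Twc"].round(3))
E
```

```text
[[ 1.00000e-03  5.31000e-01  8.47000e-01  3.51208e+02]
 [ 1.00000e+00 -1.00000e-03 -1.00000e-03  2.27670e+01]
 [ 1.00000e-03  8.47000e-01 -5.31000e-01  3.85074e+02]
 [ 0.00000e+00  0.00000e+00  0.00000e+00  1.00000e+00]]
```

View pics/w8.png

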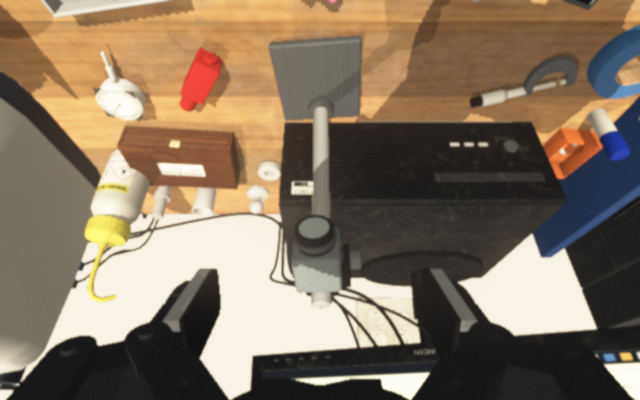

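The wrist view, upside down, shows the camera head at (319,268), the barrel and lens glass at (316,232), the mast at (320,150) and the base at (318,78).

```bash
python3 - <<'E'
from h import *
c=dict(np.load("pics/w8.npz"));W=world(c)
for v in range(214,306,4): print(v,[tuple(W[v,u].round(0).astype(int)) if not np.isnan(W[v,u,0]) else None for u in (300,308,316,324,332)],c["pixels"][v,316])
cv2.imwrite("pics/w8c.png",cv2.resize(c["pixels"][200:320,270:370,::-1],None,fx=5,fy=5,interpolation=2))
E
```

```text
214 [(np.int64(753), np.int64(-4), np.int64(149)), (np.int64(753), np.int64(7), np.int64(149)), (np.int64(681), np.int64(19), np.int64(192)), (np.int64(679), np.int64(27), np.int64(193)), (np.int64(751), np.int64(39), np.int64(150))] [105 100  90]
218 [(np.int64(764), np.int64(-4), np.int64(149)), (np.int64(614), np.int64(12), np.int64(235)), (np.int64(614), np.int64(19), np.int64(235)), (np.int64(612), np.int64(26), np.int64(236)), (np.int64(765), np.int64(39), np.int64(149))] [117 121 108]
222 [(np.int64(613), np.int64(6), np.int64(239)), (np.int64(611), np.int64(13), np.int64(241)), (np.int64(610), np.int64(19), np.int64(241)), (np.int64(610), np.int64(26), np.int64(241)), (np.int64(776), np.int64(40), np.int64(149))] [127 131 119]
226 [(np.int64(610), np.int64(6), np.int64(245)), (np.int64(611), np.int64(13), np.int64(245)), (np.int64(610), np.int64(20), np.int64(245)), (np.int64(609), np.int64(26), np.int64(246)), (np.int64(608), np.int64(33), np.int64(246))] [128 132 118]
230 [(np.int64(609), np.int64(6), np.int64(249)), (np.int64(609), np.int64(13), np.int64(249)), (np.int64(6
[... 3856 characters left out ...]
(np.int64(696), np.int64(11), np.int64(277)), (np.int64(678), np.int64(19), np.int64(282)), (np.int64(679), np.int64(27), np.int64(282)), (np.int64(697), np.int64(35), np.int64(276))] [211 204 186]
298 [(np.int64(1019), np.int64(-16), np.int64(183)), (np.int64(1018), np.int64(0), np.int64(183)), (np.int64(681), np.int64(19), np.int64(285)), (np.int64(680), np.int64(27), np.int64(286)), (np.int64(956), np.int64(44), np.int64(202))] [213 205 188]
302 [(np.int64(1019), np.int64(-16), np.int64(190)), (np.int64(1019), np.int64(0), np.int64(191)), (np.int64(679), np.int64(19), np.int64(290)), (np.int64(680), np.int64(27), np.int64(289)), (np.int64(1019), np.int64(46), np.int64(190))] [232 228 211]
```

View pics/w8c.png

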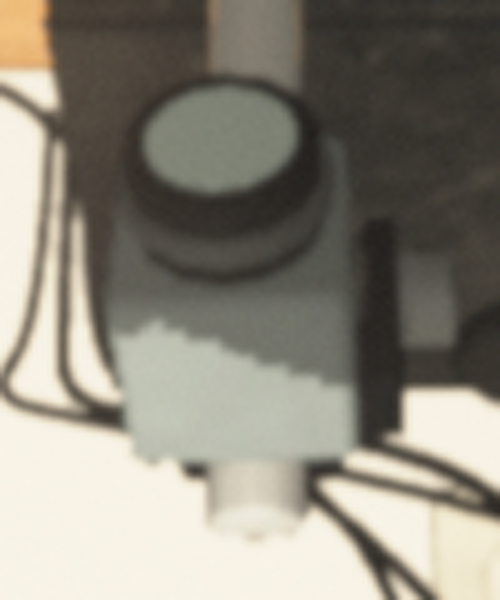

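```bash
cat >> h.py <<'E'
def plane(P,it=6):
    for _ in range(it):
        c=P.mean(0);n=np.linalg.svd(P-c,full_matrices=False)[2][2];r=np.abs((P-c)@n);P=P[r<max(2.5*np.median(r),.8)]
    return c,n*np.sign(n[2] if abs(n[2])>.7 else -n[0]),len(P),r.std()
E
python3 - <<'E'
from h import *
c=dict(np.load("pics/w8.npz"));W=world(c)
P=W[272:290,300:338].reshape(-1,3);P=P[~np.isnan(P[:,0])];P=P[(P[:,0]<665)&(P[:,2]>270)]
ct,nt,k,r=plane(P);print("top",ct,nt,k,r,"tilt",np.arctan2(-nt[0],nt[2]),"roll",nt[1])
v,u=np.mgrid[:400,:640]
g=(((u-314.2)/14.5)**2+((v-227.2)/10.5)**2<1);P=W[g];P=P[~np.isnan(P[:,0])];P=P[P[:,0]<625]
cg,ng,k,r=plane(P);print("glass",cg,ng,k,r,"tilt down",np.arcsin(-ng[2]),"yaw",np.arctan2(-ng[1],-ng[0]))
# centre ray onto glass plane
T=c["Twc"];d=T[:3,:3]@np.array([(314.3-c["cx"])/c["fx"],(227.2-c["cy"])/c["fy"],1]);o=T[:3,3]
print("lens",o+d*((cg-o)@ng)/(d@ng))
# head side edges -> yaw: top face min/max y per slice along x
q=W[268:292,290:345].reshape(-1,3);q=q[~np.isnan(q[:,0])];q=q[(q[:,2]>272)&(q[:,0]<662)&(np.abs((q-ct)@nt)<2)]
print("top rect",rect(q))
for a in range(632,660,4):
    s=q[abs(q[:,0]-a)<2]; print(a,s[:,1].min().round(1),s[:,1].max().round(1),len(s))
# mast in wrist: points z 60..220 near
m=(W[...,2]>40)&(W[...,2]<225)&(abs(W[...,1]-23)<25)&(W[...,0]>640)&(W[...,0]<700);P=W[m]
for z in(60,120,180): s=P[abs(P[:,2]-z)<12];print("mast",z,np.median(s,0),s[:,1].min(),s[:,1].max(),s[:,0].min())
b=(W[...,2]>8)&(W[...,2]<16)&(W[...,0]>540)&(W[...,0]<720)&(abs(W[...,1]-23)<75);k,L,st,_=cv2.connectedComponentsWithStats(b.astype(np.uint8));i=1+st[1:,4].argmax();print("base",rect(W[L==i]),st[i])
# side-camera check of tilt & lens
t=dict(np.load("pics/side0.npz"));S=world(t)
m=(S[...,2]>225)&(S[...,2]<275)&(S[...,0]>595)&(S[...,0]<622)&(abs(S[...,1]-21)<20)&(t["pixels"].min(-1)>75)
v,u=np.where(m);print("side", m.sum(),np.median(u),np.median(v),np.median(S[m],0)); print(S[164,308],S[161,307],S[167,306])
E
```

```text
top [643.96880981  21.72982467 280.96336649] [-0.33022111 -0.02379984  0.94360351] 636 0.2044519015291082 tilt 0.3366369396845818 roll -0.023799836982470287
glass [608.82060943  17.86327147 246.62951974] [-0.93830908 -0.07204326 -0.33820975] 430 0.20523769144545342 tilt down 0.3450138899104754 yaw 0.07662954114275976
lens [608.69201786  18.09252874 246.93744166]
top rect [643.49  20.31  43.1   33.36  89.38]
632 -1.1 39.1 153
636 -0.5 40.2 160
640 0.2 40.2 140
644 -0.0 40.4 150
648 0.7 40.5 137
652 0.5 40.7 144
656 1.2 41.7 115
mast 60 [679.90845409  23.11811393  60.27459107] 13.734960340868913 33.53896365120178 677.7878040049443
mast 120 [679.89181955  23.05265467 120.20109782] 14.375327825411985 32.98792441077872 677.4200675207817
mast 180 [680.19625988  24.05849117 180.07543764] 13.732618172998057 33.37471646252173 676.939350256675
base [652.7   20.82 120.59 109.95   4.45] [ 269   38   93   82 6072]
side 73 305.0 158.0 [611.78130754  21.80635186 264.30134122]
[609.55433173  11.26509814 243.67531046] [604.1787672   23.23817415 257.1248638 ] [611.90052994  15.88636074 237.04387626]
```

The measurements agree:
- Tilt 0.34: glass 0.345, top face 0.338, hinge to lens 0.340.
- Yaw 0.077: glass and base plate alike.
- Lens at (608.7, 17.9, 246.9), so focus at (514.7, 10.7, 213.5).

Next I untilt and go above the long housing.

servo_tool(
  commands=[
    [-1,[0,0,0],[0,1,0]],
    [-1,[0,0,0],[0,1,0]],
    [-1,[0,0,0],[0,1,0]],
    [-1,[0,0,0],[0,1,0]],
    [-1,[0,0,0],[0,1,0]],
    [-1,[0,0,0],[0,1,0]],
    [-1,[0,0,0],[0,0.7,0]],
    [-1,[0.013,0.032,0.02],[0,0,0]],
    [-1,[0.013,0.032,0.02],[0,0,0]],
    [-1,[0.013,0.032,0.02],[0,0,0]],
  ],
)

```text
time_s: 16.43
eef_pos: [491.3, 119.0, 235.9]
ee_rot: [-0.001, 0.001, 1.0, -0.001]
force: [0.5, -0.2, -0.2]
grip_width: 0.999
grip_force: 0.0
```

servo_tool(
  commands=[
    [-1,[0.013,0.032,0.02],[0,0,0]],
    [-1,[0.013,0.032,0.02],[0,0,0]],
    [-1,[0,0,0.04],[0,0,0]],
    [-1,[0,0,0],[0,0,1]],
    [-1,[0,0,0],[0,0,1]],
    [-1,[0,0,0],[0,0,0.83]],
    [-1,[0,0,0],[0,0,0]],
    [-1,[0,0,0],[0,0,0]],
  ],
)

```text
time_s: 17.1
eef_pos: [465.5, 182.2, 157.0]
ee_rot: [-0.0, 0.146, 0.989, -0.001]
force: [0.6, -0.2, 0.7]
grip_width: 1.001
grip_force: 0.0
```

```bash
python3 meas.py w9; python3 -c "
from rig import *
s=sense();print(s['eef_pos'],s['ee_rot'])"
```

```text
[ 300  149   37  106 3002] [476.05 177.69  29.92  93.91  72.56] [467.2 179.5  64.7]
[465.34317583 182.24392526 157.09160331] [-3.05521306e-04  1.46266539e-01  9.89245070e-01 -4.44735131e-04]
```

servo_tool(
  commands=[
    [-1,[0,-0.001,0.03],[0,0,0.05]],
    [-1,[0,0,0.04],[0,0,0]],
    [-1,[0,0,0.04],[0,0,0]],
    [-1,[0,0,0.03],[0,0,0]],
    [-1,[0,0,0.015],[0,0,0]],
    [-1,[0,0,0.008],[0,0,0]],
    [-1,[0,0,0.003],[0,0,0]],
    [-1,[0,0,0],[0,0,0]],
    [0,[0,0,0],[0,0,0]],
    [0.2,[0,0,0],[0,0,0]],
  ],
)

```text
time_s: 17.98
eef_pos: [465.4, 181.4, -7.6]
ee_rot: [0.001, 0.15, 0.989, 0.0]
force: [0.9, 0.3, -0.9]
grip_width: 0.749
grip_force: 0.0
```

servo_tool(
  commands=[
    [1,[0,0,0],[0,0,0]],
    [1,[0,0,0],[0,0,0]],
    [1,[0,0,0],[0,0,0]],
    [1,[0,0,0],[0,0,0]],
    [1,[0,0,0],[0,0,0]],
    [1,[0,0,0],[0,0,0]],
  ],
  squeeze=50,
)

```text
time_s: 18.48
eef_pos: [465.0, 181.4, -8.2]
ee_rot: [0.001, 0.15, 0.989, 0.0]
force: [-0.6, -0.3, 5.9]
grip_width: 0.345
grip_force: 50.1
```

```bash
python3 meas.py w10;python3 -c "
from rig import *
s=sense();print(s['eef_pos'],s['ee_rot'])"
```

```text
[   70   222   498   178 38333] [462.64 177.75 110.58  67.91  51.37] [456.8 183.1  86.6]
[465.0057982  181.36141589  -8.18333773] [5.31745090e-04 1.50102892e-01 9.88670226e-01 1.55403020e-04]
```

Gripped. Block axis centre in the tool frame is ≈ (−0.6, 0, −58.2), and the nose end ≈ (−58.6, 0, −58.2). I lift, carry, yaw −3.6 and tilt −3.26 units.

servo_tool(
  commands=[
    [1,[0,0,-0.01],[0,0,0]],
    [1,[0,0,-0.02],[0,0,0]],
    [1,[0,0,-0.03],[0,0,0]],
    [1,[0,0,-0.03],[0,0,0]],
    [1,[0,0,-0.03],[0,0,0]],
    [1,[0,0,-0.02],[0,0,0]],
    [1,[-0.006,-0.016,0],[0,0,0]],
    [1,[-0.012,-0.029,0],[0,0,0]],
    [1,[-0.012,-0.029,0],[0,0,0]],
    [1,[-0.012,-0.029,0],[0,0,0]],
  ],
)

```text
time_s: 19.37
eef_pos: [473.7, 69.4, 131.8]
ee_rot: [0.0, 0.15, 0.989, -0.0]
force: [1.2, 0.8, -1.5]
grip_width: 0.344
grip_force: 49.6
```

servo_tool(
  commands=[
    [1,[-0.012,-0.029,0],[0,0,0]],
    [1,[-0.011,-0.029,0],[0,0,0]],
    [1,[0,0,0],[0,0,-0.9]],
    [1,[0,0,0],[0,0,-0.9]],
    [1,[0,0,0],[0,0,-0.9]],
    [1,[0,0,0],[0,0,-0.9]],
    [1,[0,0,0],[0,-0.8,0]],
    [1,[0,0,0],[0,-0.8,0]],
    [1,[0,0,0],[0,-0.8,0]],
    [1,[0,0,0],[0,-0.86,0]],
  ],
)

```text
time_s: 20.2
eef_pos: [478.8, 8.2, 132.0]
ee_rot: [0.172, -0.037, 0.984, 0.006]
force: [0.9, 0.9, -1.2]
grip_width: 0.349
grip_force: 49.7
```

servo_tool(
  commands=[
    [1,[0,0,0],[0,0,0]],
    [1,[0,0,0],[0,0,0]],
  ],
)

```text
time_s: 20.37
eef_pos: [478.3, 8.2, 131.6]
ee_rot: [0.169, -0.037, 0.985, 0.006]
force: [1.0, 0.3, 0.0]
grip_width: 0.346
grip_force: 49.7
```

```bash
cat > goal.py <<'E'
from h import *
from rig import *
L=np.array([608.7,17.9,246.9]);th,ps=.341,.077
d=np.array([np.cos(th)*np.cos(ps),np.cos(th)*np.sin(ps),np.sin(th)]);hz=np.array([-np.sin(th)*np.cos(ps),-np.sin(th)*np.sin(ps),np.cos(th)])
F=L-100*d;G=np.stack([-d,np.cross(-hz,-d),-hz],1);e=F-G@np.array([-58.6,0,-58.2])
s=sense();q=s["ee_rot"];T=R.from_quat([q[1],q[2],q[3],q[0]]).as_matrix()
print("goal",e,"eef",s["eef_pos"],"shift tool mm",T.T@(e-s["eef_pos"]),"turn units",R.from_matrix(T.T@G).as_rotvec(degrees=True)/6,s["force"],s["grip_width"],s["time_s"])
E
python3 goal.py
```

```text
goal [479.08109005   7.89957194 139.01056761] eef [478.27649149   8.16338096 131.64528916] shift tool mm [-3.19233824 -0.32230551 -6.68351677] turn units [-0.0053397  -0.01196418 -0.01897456] [1.02492519 0.25010204 0.00291468] 0.34552018376577326 20.3667
```

servo_tool(
  commands=[
    [1,[-0.0015,0,-0.0035],[0,0,0]],
    [1,[-0.0017,-0.0003,-0.0032],[0,-0.01,-0.02]],
    [1,[0,0,0],[0,0,0]],
    [1,[0,0,0],[0,0,0]],
  ],
)

```text
time_s: 20.7
eef_pos: [480.2, 8.0, 138.9]
ee_rot: [0.17, -0.038, 0.985, 0.006]
force: [-0.6, 0.5, -1.4]
grip_width: 0.344
grip_force: 49.7
```

```bash
python3 goal.py; python3 - <<'E'
from h import *
from rig import *
c=wristcap("w11");d=capture("side");t=capture("top")
L=np.array([608.7,17.9,246.9]);th,ps=.341,.077
D=np.array([np.cos(th)*np.cos(ps),np.cos(th)*np.sin(ps),np.sin(th)]);Y=np.array([-np.sin(ps),np.cos(ps),0]);Z=np.cross(D,Y)
for n,x in(("w",c),("side",d),("top",t)):
    W=world(x);Q=(W-L)@np.stack([D,Y,Z],1)   # lens frame
    q=Q.reshape(-1,3);q=q[~np.isnan(q[:,0])]
    nose=q[(q[:,0]>-125)&(q[:,0]<-90)&(abs(q[:,1])<14)&(abs(q[:,2])<14)]
    top=q[(q[:,0]>-205)&(q[:,0]<-135)&(abs(q[:,1])<14)&(q[:,2]>10)&(q[:,2]<20)]
    print(n,len(nose),nose.max(0).round(1),nose.min(0).round(1),np.percentile(nose[:,0],99).round(1) if len(nose) else 0,"top",len(top),top.mean(0).round(1) if len(top) else "")
    if len(top)>50: print("top plane in lens frame",plane(top)[1].round(3))
    l=q[(abs(q[:,0])<12)&(abs(q[:,1])<30)&(abs(q[:,2])<30)]
    if len(l)>20: print(" lens pts",len(l),np.percentile(l[:,0],[5,50]).round(1),l[:,1:].min(0).round(1),l[:,1:].max(0).round(1))
a=cv2.resize(d["pixels"][110:250,240:400],(800,700))[:600,:,::-1];cv2.imwrite("pics/s11.png",a)
E
```

```text
goal [479.08109005   7.89957194 139.01056761] eef [480.20443769   7.97902862 138.93083705] shift tool mm [ 1.03396769  0.00809807 -0.45323889] turn units [-0.00529563  0.01369391  0.01069075] [-0.61947523  0.47137652 -1.43251787] 0.344154345717157 20.7
w 32 [-121.     4.4   12.2] [-124.9   -3.5    8.4] -121.0 top 9479 [-1.633e+02  1.000e-01  1.450e+01]
top plane in lens frame [ 0.001 -0.003  1.   ]
side 94 [-99.5  13.3  12.6] [-124.9   -7.6   -6.6] -99.8 top 79 [-175.2    1.6   15.5]
top plane in lens frame [-0.002  0.017  1.   ]
 lens pts 130 [-1.2  2.7] [-14.6 -15.2] [19.5 23.2]
top 86 [-97.   13.4  13.6] [-124.8   -9.7   -5.9] -97.0 top 59 [-144.2    1.3   16.3]
top plane in lens frame [-0.2   -0.046  0.979]
 lens pts 52 [3.  6.8] [-15.6   6.3] [19.8 26.3]
```

The held top face is square to the lens frame, and the nose end is 99–100 mm from the lens by the side view. One small correction, then a settle.

servo_tool(
  commands=[
    [1,[0.0007,0,-0.0003],[0,0,0]],
    [1,[0,0,0],[0,0,0]],
    [1,[0,0,0],[0,0,0]],
    [1,[0,0,0],[0,0,0]],
    [1,[0,0,0],[0,0,0]],
    [1,[0,0,0],[0,0,0]],
  ],
)

```text
time_s: 21.35
eef_pos: [478.9, 7.9, 138.6]
ee_rot: [0.17, -0.038, 0.985, 0.006]
force: [-0.5, -0.0, -1.5]
grip_width: 0.346
grip_force: 49.7
```

```bash
python3 goal.py; python3 -c "
from rig import *
print(finish_job())"
```

```text
goal [479.08109005   7.89957194 139.01056761] eef [478.88372046   7.93220688 138.62759801] shift tool mm [-0.3115567  -0.04807912 -0.29547644] turn units [-0.00478162  0.0137077   0.00645157] [-0.53564929 -0.03391864 -1.54978469] 0.3463058131205167 21.35
the job is handed in; nothing more can be done
None
```

I handed the job in at 21.4 s: the faulty housing lies flat in the reject tray, and the good one is held still, nose squarely into the lens, its end 100 mm in front within about 1 mm by my measurements. The fingertips pressed on the tray floor while I set the faulty one down (wrist force about 70 N, limit 120 N), and it dropped about 6 mm on release.

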